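Centre a filter element on the scale and log its weight

ROBOT

A 6-joint arm with a two-finger parallel gripper is mounted at the origin on the work surface. World frame = base frame: x ahead of the robot, y to its left, z up, the work surface at z = 0. Lengths are in m, angles in rad, forces in N, time in s.
With the tool pointing down it reaches from about 0.375 to 0.9 m from the base axis. Payload 3.1 kg.
Tool frame: the origin (TCP) lies midway between the tips of the shut fingers; the grasp point (between the pads) lies 19 mm behind it; x points along the fingers, z is the direction in which the jaws open and shut, and the axes are right-handed (so a half turn about x gives the same grasp; the last joint's range is limited). The gripper opens to 85 mm and grips with 20 to 120 N. Pads are 22 mm wide; open, the fingers measure 114 mm over their backs; the gripper's body (76 mm by 85 mm) begins 54 mm behind the grasp point. The pads swing forward as they close: fully open they stand 13 mm farther back than shut.
Start: joints at [0.99, 0.527, 1.433, -0, 1.181, -0.178], TCP at [0.245, 0.575, 0.231] pointing down, gripper open.
Joint ranges: [-3.08, 3.08], [-0.75, 2.2], [0.22, 2.44], [-1.43, 4.57], [0, 2.65], [-2.85, 2.85]. Speed limits (rad/s): [2.79, 2.79, 3.14, 3.14, 3.14, 3.14].

INTERFACE

Orientations are given as a unit quaternion [x, y, z, w].
In Python, from station import status, snapshot, camera_params, ticket gives the robot as it stands.
- The arm moves only by the tool arm_command, never from a script. Its argument "series" is a list that holds one entry, the list of rows, each a list of 4 numbers: the shift along the tool's x, y, z in mm, then the turn about the tool's x in rad. A call has 1 to 10 rows; each row shifts and turns the commanded pose from where the row before left it, along the tool's axes as they then stand; what a row does not reach is not made up. A row lasts 1/10 s, in which the tool goes at most 50 mm and 8.59 degrees, less where a joint would pass 70% of its speed; a pose out of reach is approached as far as the arm can. A call is refused whole if a number of a shift passes 50 or a number of a turn 0.15, either way. A call with a gripper value outside its range is refused whole. "jaw" is the opening in per cent of the stroke, from 0 (shut) to 100 (fully open), set as the call begins (left out, the last holds). The fingers move at their own pace and stop on an object; "force" is the grip in N (left out, the last holds). Time passes only in rows, so rows that do not move let the fingers close. It gives the time, the measured TCP pose, the force and the opening at its end, in the units of the state.
- status.sense(): the state, without advancing time (a new reading comes with each control period).
- snapshot(name): name is "side" or "top" or "wrist"; returns the picture (480x640x3 uint8, red, green, blue); there is no depth.
- camera_params(name): a dict with "fovy" (degrees; the focal length in pixels is half the picture's height over the tangent of half this angle, whatever the lens; pixels are square), "cx", "cy" (the principal point, pixels), "extrinsics" (4x4, takes a point from camera to world coordinates); the wrist camera has in their place "mount" (4x4, takes a point from camera to tool coordinates, whose origin is the TCP and whose axes are the tool frame's). Camera axes: x right, y down, z forward; pixel columns grow to the right and rows downward; lengths in m; the calibration is good to about 2 mm. A picture is of the moment at which its call begins: read the wrist's pose just before it. camera_params takes no time and is no camera call.
- ticket.sign_off(): hands the job in, once; it reports no verdict.
The state is a dict: "t": time; "q": joint angles; "qd": joint speeds; "tau": joint torques, N m; "tcp_pos": TCP position; "tool_rot": TCP orientation; "force": force on the tool from outside, world axes, zero at the start; "ft_torque": the same for the moment, N m; "finger_gap": opening from 0.0 (shut) to 1.0 (fully open).
Only numpy, scipy, OpenCV 4.12 (cv2) and the standard library are available. Lean on these libraries where they do the work, as an engineer would, in place of code of your own. Each camera call takes 0.05 s, during which the arm holds its last target. There are 200 camera calls.

TASK

The orange-capped filter element stands on its narrow neck near the edge of the scale's round pan, where the reading is off. With light taps of a fingertip low down on its rim, nudge it until its rim stands wholly inside the blue ring in the middle of the pan, still upright on its neck: do not pinch it or pick it up, topple it, knock it off, push hard on it or lean on the pan. Then let go of it and press the green print key on the scale all the way in and release it, leaving the other things on the bench where they are.

Things in the scene. Friction and masses are not known exactly. Their poses are not given: they have to be found in the camera images.
- element: Filter element, loose, about 160 g (1 N slides it), 60 mm tall. From the bottom: black neck 22 mm dia., 6 mm high (all it stands on); orange rim 52 mm dia. from 6 to 13 mm up; white pleated body 40 mm; orange cap 43 mm dia. from 54 to 60 mm up. Origin: centre of the neck's underside, z up its axis. Pushed on the rim (fingertip less than 13 mm above the pan) it slides; pushed higher it tips
- pan: The scale's round stainless pan, 130 mm dia., 4 mm thick, fixed, top face 68 mm above the bench, nothing of the scale stands higher. Origin: centre of its top face, z up (its yaw means nothing). A blue ring 2 mm wide, 68 mm inner dia., and a blue dot at the centre are printed on it
- scale: The white counting scale, fixed on the bench. Origin: on the bench under the pan's centre; its -x axis points to its console with display and keys. Housing 250 mm (x, from -165 to +85) by 220 mm (y, -110 to +110), 40 mm high, console deck 45 mm high, display pod up to 57 mm
- print_top (a point): Centre of the top face of the green print key: a round push button of 22 mm diameter in a grey collar of 38 mm diameter, on the console deck, 122 mm in -x and 72 mm in -y of the scale's origin, top 62 mm above the bench when up. It is pressed straight down
- print (a joint): Travel of the green print key in m: 0 up, 0.005 all the way in (needs about 4 N), springs back by itself
- spare: A second filter element, blue caps, loose, standing on the bench upside down beside the scale, 52 mm diameter, 60 mm tall; not to be moved. Origin: centre of its underside
- carton: Small cardboard carton, loose, 75 x 60 x 58 mm, on the bench beside the scale; not to be moved. Origin: centre of its underside
- gauge: Pressure gauge lying on its back, loose, 63 mm diameter, 30 mm high, brass stem 26 mm long along its -x; not to be moved. Origin: centre of its underside
- adapter: Brass hexagon adapter standing on the bench, loose, 31 mm over corners, 34 mm tall; not to be moved. Origin: centre of its underside
- coupling: Steel quick coupling standing on the bench behind the scale, loose, 32 mm diameter, 48 mm tall; not to be moved. Origin: centre of its underside
- tape: Roll of brown tape lying flat behind the scale, loose, 90 mm diameter, 38 mm high; not to be moved. Origin: centre of its underside
- bin: Open blue stock bin with brass fittings, loose, 150 x 100 x 60 mm; not to be moved. Origin: centre of its underside
Things that resemble listed ones, but are neither listed nor needed, are in the scene too. What is shaped like the element but pink or red is not meant.

How it is judged:
On the way, in this order (a step that is already met when the one before it is completed fails the run):
1. the element stands upright and still with its rim inside the ring, touched by nothing but the pan (horizontal distance between element and pan below 0.008 m and angle between element's own z axis and vertical below 0.06 rad and z of element in the frame of pan between -0.003 and 0.003 m and linear speed of element below 0.01 m/s and angular speed of element below 0.1 rad/s and contact force between each of the arm, the fingers and element below 0.05 N), for 0.3 s.
2. the print key is pressed in while the element stands centred (value of joint print above 0.004 m and horizontal distance between element and pan below 0.008 m and angle between element's own z axis and vertical below 0.06 rad and z of element in the frame of pan between -0.003 and 0.003 m), for 0.05 s.
At the end, for the whole second after the job is handed in: the element stands upright (within 0.06 rad) and still on its neck on the pan, its axis within 8 mm of the pan's centre (rim inside the ring), untouched, and the print key is up again (all of step 1 and value of joint print below 0.0015 m).
It fails at once if the element rocked over by more than 0.3 rad (angle between element's own z axis and vertical above 0.3 rad).
It fails at once if the element lifted or knocked off the pan (z of element in the frame of pan above 0.01 m or z of element in the frame of pan below -0.008 m or horizontal distance between element and pan above 0.065 m).
It fails at once if the element pushed or pinched with more than 5 N (contact force between the fingers and element above 5 N).
It fails at once if the pan leaned on with more than 25 N (contact force between any of the fingers, the arm and pan above 25 N).
It fails at once if another thing on the bench moved by more than 15 mm (distance of any of spare, carton, gauge, adapter, coupling, tape, bin from where it was at the start of the episode above 0.015 m).
It also fails if it takes over 51 s, if anything falls off the work surface, if the arm or the gripper's body presses on something with over 40 N, if the wrist force passes 120 N, or if a joint passes its speed limit or range.

## Working session

There is one attempt and no reset: what is moved stays moved. The work goes in short steps, Python scripts to look and compute and a tool call to move; the robot and the scene stay as the last step left them, time stands still between calls to the robot, and variables do not carry over. Pictures are saved under pics/ and viewed, about 8 in all and at most 12, crops included, and the job is handed in when it is done.

Besides the shell and the picture viewer there is one more tool, called after "Request:" as name(argument=value, ...), one argument or row to a line, values as JSON. arm_command: Moves the arm, as the interface text tells. Its arguments: {"type":"object","properties":{"series":{"type":"array"},"jaw":{"type":"number"},"force":{"type":"number"}},"required":["series"]}

```bash
mkdir -p pics; ls
python3 - <<'E'
from station import status,snapshot,camera_params
import cv2,numpy as np
s=status.sense();print({k:np.round(v,3).tolist() for k,v in s.items()})
for n in("top","side"):
    cv2.imwrite(f"pics/{n}0.png",cv2.cvtColor(snapshot(n),cv2.COLOR_RGB2BGR))
for n in("top","side","wrist"):
    p=camera_params(n);print(n,{k:np.round(v,4).tolist() for k,v in p.items()})
E
```

```text
pics
{'t': 0.0, 'q': [0.989, 0.528, 1.434, 0.0, 1.181, -0.179], 'qd': [0.002, 0.001, 0.002, 0.002, 0.002, 0.002], 'tau': [-0.001, -44.235, -17.803, -0.0, 0.008, 0.0], 'tcp_pos': [0.245, 0.574, 0.23], 'tool_rot': [-0.39, 0.591, 0.39, 0.589], 'force': [-0.39, -0.677, 0.809], 'ft_torque': [-0.013, -0.008, 0.019], 'finger_gap': 1.005}
top {'fovy': 45.9739, 'cx': 314.6878, 'cy': 238.8015, 'extrinsics': [[0.0075, -0.9881, 0.1537, 0.3589], [-1.0, -0.0084, -0.0053, 0.0155], [0.0065, -0.1536, -0.9881, 1.2817], [0.0, 0.0, 0.0, 1.0]]}
side {'fovy': 43.4916, 'cx': 329.3766, 'cy': 237.2258, 'extrinsics': [[0.898, -0.2837, 0.3364, 0.1691], [-0.4397, -0.55, 0.71, -0.8021], [-0.0164, -0.7855, -0.6186, 0.7927], [0.0, 0.0, 0.0, 1.0]]}
wrist {'fovy': 64.8363, 'cx': 312.4017, 'cy': 247.0048, 'mount': [[0.0002, -0.2889, 0.9574, -0.1426], [0.0007, -0.9574, -0.2889, 0.0724], [1.0, 0.0007, 0.0, -0.0006], [0.0, 0.0, 0.0, 1.0]]}
```

View pics/top0.png

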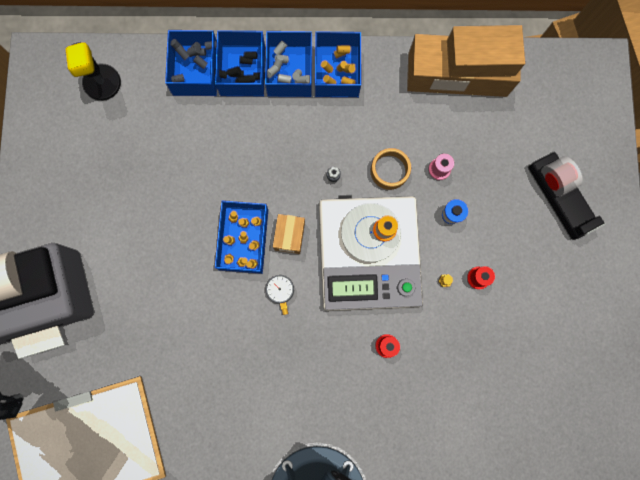

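View pics/side0.png

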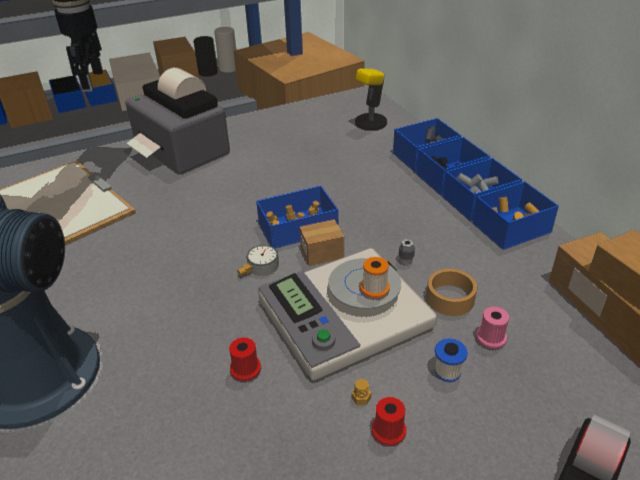

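Top view: the orange-capped element is at about (386,228) on the pan, whose centre is near (371,234). The green key is at (406,287). The red elements at (388,346) and (481,277) and the pink one at (442,166) are decoys. Next I measure with colour masks.

```bash
cat > h.py <<'E'
import numpy as np,cv2
from scipy.spatial.transform import Rotation as R
from station import status,snapshot,camera_params
def cam(n):
    p=camera_params(n);f=240/np.tan(np.radians(p["fovy"])/2)
    if n=="wrist":
        s=status.sense();T=np.eye(4);T[:3,:3]=R.from_quat(s["tool_rot"]).as_matrix();T[:3,3]=s["tcp_pos"];E=T@np.array(p["mount"])
    else:E=np.array(p["extrinsics"])
    return f,p["cx"],p["cy"],E
def ray(c,uv,z):
    f,cx,cy,E=c;uv=np.atleast_2d(np.asarray(uv,float))
    d=np.c_[(uv[:,0]-cx)/f,(uv[:,1]-cy)/f,np.ones(len(uv))]@E[:3,:3].T
    return (E[:3,3]+d*((z-E[2,3])/d[:,2])[:,None])[:,:2]
def proj(c,P):
    f,cx,cy,E=c;q=(np.atleast_2d(P)-E[:3,3])@E[:3,:3];return np.c_[cx+f*q[:,0]/q[:,2],cy+f*q[:,1]/q[:,2]]
def circ(p):
    a=np.linalg.lstsq(np.c_[2*p,np.ones(len(p))],(p**2).sum(1),rcond=None)[0];return a[:2],np.sqrt(a[2]+a[:2]@a[:2])
def mask(im,lo,hi,roi=None):
    m=cv2.inRange(cv2.cvtColor(im,cv2.COLOR_RGB2HSV),lo,hi)
    if roi is not None:
        k=np.zeros_like(m);x0,y0,x1,y1=map(int,roi);k[y0:y1,x0:x1]=255;m&=k
    return m
def big(m):
    return max(cv2.findContours(m,cv2.RETR_EXTERNAL,cv2.CHAIN_APPROX_NONE)[0],key=cv2.contourArea)
E
python3 - <<'E'
from h import *
im=cv2.cvtColor(cv2.imread("pics/top0.png"),cv2.COLOR_BGR2RGB);c=cam("top")
r=(330,195,415,270)
o=big(mask(im,(8,150,120),(22,255,255),r))[:,0];print("orange",cv2.boundingRect(o),circ(ray(c,o,.128)))
ys,xs=np.nonzero(mask(im,(100,70,80),(125,255,255),r));p=ray(c,np.c_[xs,ys],.068)
ce=np.median(p,0)
for _ in range(5):
    ce,rad=circ(p[np.abs(np.linalg.norm(p-ce,axis=1)-.035)<.012])
print("ring",ce,rad,len(p))
g=big(mask(im,(55,120,60),(80,255,255),(390,270,420,305)))[:,0];print("key",circ(ray(c,g,.062)))
# element in side view
s=cv2.cvtColor(cv2.imread("pics/side0.png"),cv2.COLOR_BGR2RGB);cs=cam("side")
m=mask(s,(5,150,120),(20,255,255),(350,250,400,310));n,l,st,cen=cv2.connectedComponentsWithStats(m)
print(st[1:],cen[1:]);
for i in range(1,n):print(ray(cs,cen[i],.125),ray(cs,cen[i],.0775))
g=big(mask(s,(55,120,60),(80,255,255),(300,320,345,355)))[:,0];print("key side",circ(ray(cs,g,.062)))
ys,xs=np.nonzero(mask(s,(100,70,80),(125,255,255),(335,255,400,310)));p=ray(cs,np.c_[xs,ys],.068)
for _ in range(5):
    ce2,rad=circ(p[np.abs(np.linalg.norm(p-ce,axis=1)-.035)<.008]);ce=ce2
print("ring side",ce,rad)
for n_,u in dict(adapter=(446,281),spare=(456,211),red1=(388,347),red2=(481,277),gauge=(280,290)).items():print(n_,ray(c,u,.04))
big_=im[180:320,300:500];cv2.imwrite("pics/crop1.png",cv2.cvtColor(cv2.resize(big_,None,fx=4,fy=4,interpolation=cv2.INTER_CUBIC),cv2.COLOR_RGB2BGR))
E
```

```text
orange (373, 216, 25, 25) (array([ 0.56197951, -0.13650746]), np.float64(0.024805016821800946))
ring [ 0.56445597 -0.11279065] 0.0349659595797075 51
key (array([ 0.44528347, -0.19049488]), np.float64(0.00916819625140099))
[[363 257  26  18 302]
 [361 281   2   3   5]
 [360 283  30  15 151]] [[375.67880795 265.78145695]
 [361.6        282.2       ]
 [375.81456954 292.        ]]
[[ 0.56743316 -0.14165522]] [[ 0.59577002 -0.09466972]]
[[ 0.52676425 -0.166801  ]] [[ 0.55220794 -0.12160435]]
[[ 0.53597099 -0.19759575]] [[ 0.56206964 -0.15458983]]
key side (array([ 0.4442513 , -0.18998726]), np.float64(0.010615263157848446))
ring side [ 0.56294404 -0.11254333] 0.034923246986520357
adapter [[ 0.46061697 -0.28062112]]
spare [[ 0.61783994 -0.30749719]]
red1 [[ 0.31703044 -0.15120773]]
red2 [[ 0.47005409 -0.35806495]]
gauge [[0.43796546 0.08392856]]
```

View pics/crop1.png

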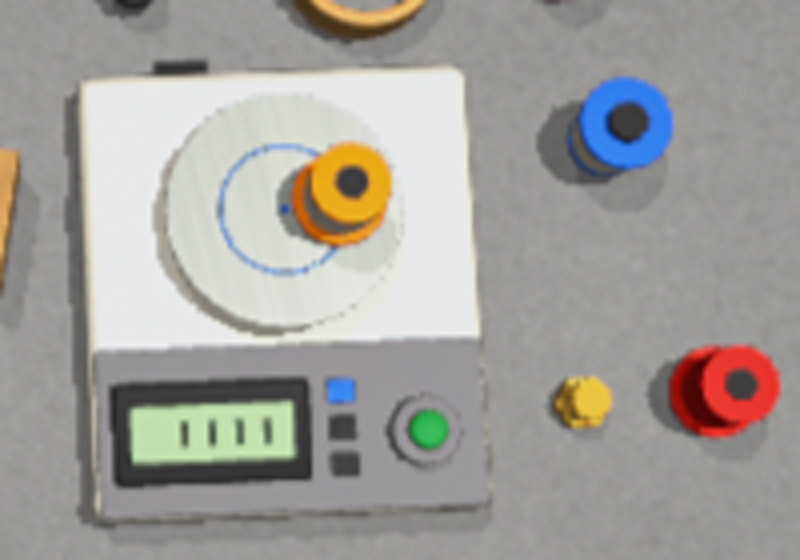

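Run:
```python
from h import *
s=status.sense();M=R.from_quat(s["tool_rot"]).as_matrix();print(np.round(M,3))
c=cam("top");print("elem top hole",ray(c,(388,225.8),.128),"cap",ray(c,(387.75,226.5),.128))
im=cv2.cvtColor(cv2.imread("pics/top0.png"),cv2.COLOR_BGR2RGB)
for tgt in((.5,.2,.3),(.566,-.23,.25)):
    print(np.round(M.T@(np.array(tgt)-s["tcp_pos"])*1000))
print(np.degrees(np.arctan2(M[1,1],M[0,1])),np.degrees(np.arctan2(M[1,2],M[0,2])))
```

```text
[[-0.001 -0.92   0.392]
 [-0.002  0.392  0.92 ]
 [-1.     0.    -0.002]]
elem top hole [[ 0.56694222 -0.14245399]] cap [[ 0.56546405 -0.14191719]]
[ -69. -382. -245.]
[ -19. -611. -614.]
156.9228086953004 66.92284590097127
```

Request:
arm_command(
  series=[
    [[-15, -30, -20, 0], [-15, -30, -20, 0], [-10, -35, -25, 0], [-10, -35, -25, 0], [-10, -35, -25, 0], [0, -35, -25, 0], [0, -35, -25, 0], [0, -35, -25, 0], [0, -35, -25, 0], [0, -35, -25, 0]],
  ],
  jaw=35,
)

```text
t: 1.1
tcp_pos: [0.464, 0.2193, 0.291]
tool_rot: [-0.39, 0.59, 0.39, 0.59]
force: [0.6, 0.4, -0.7]
finger_gap: 0.349
```

Request:
arm_command(
  series=[
    [[0, -20, -30, 0], [0, -20, -30, 0], [0, -20, -30, 0], [0, -20, -30, 0], [0, -20, -30, 0], [0, 0, 0, 0.15], [0, 0, 0, 0.15], [0, 0, 0, 0.15], [0, 0, 0, 0.15], [0, 0, 0, 0.15]],
  ],
)

```text
t: 2.1
tcp_pos: [0.4965, 0.0437, 0.2909]
tool_rot: [-0.144, 0.693, 0.145, 0.692]
force: [1.0, 0.0, 0.0]
finger_gap: 0.349
```

Request:
arm_command(
  series=[
    [[0, 0, 0, 0.15], [0, 0, 0, 0.15], [0, 0, 0, 0]],
  ],
)

```text
t: 2.4
tcp_pos: [0.4965, 0.0438, 0.291]
tool_rot: [-0.042, 0.706, 0.042, 0.706]
force: [-0.4, 0.3, -0.5]
finger_gap: 0.351
```

Run:
```python
from h import *
s=status.sense();M=R.from_quat(s["tool_rot"]).as_matrix();print(s["t"],s["tcp_pos"],s["finger_gap"],s["force"],s["q"],"\n",np.round(M,3))
print(np.degrees(np.arctan2(M[1,1],M[0,1])))
print(np.round(M.T@(np.array((.568,-.21,.18))-s["tcp_pos"])*1000))
```

```text
2.4 [0.49648944 0.04376128 0.29096465] 0.3505311251569715 [-0.42281644  0.25804922 -0.4653481 ] [-1.36680374e-01  2.83688427e-01  1.66643207e+00  8.77537322e-06
  1.19244831e+00 -2.54886116e-01] 
 [[-0.001 -0.118  0.993]
 [ 0.     0.993  0.118]
 [-1.     0.    -0.001]]
96.77249734381573
[ 111. -260.   41.]
```

Request:
arm_command(
  series=[
    [[0, -40, 6, 0], [0, -40, 6, 0], [0, -40, 6, 0], [0, -40, 6, 0], [0, -40, 6, 0], [20, -30, 6, 0], [30, -20, 5, 0], [30, 0, 0, 0], [20, 0, 0, 0], [0, 0, 0, 0]],
  ],
)

```text
t: 3.4
tcp_pos: [0.5646, -0.1988, 0.1877]
tool_rot: [-0.041, 0.708, 0.044, 0.703]
force: [0.0, -0.1, -0.4]
finger_gap: 0.351
```

Run:
```python
from h import *
s=status.sense();M=R.from_quat(s["tool_rot"]).as_matrix();print(s["t"],s["tcp_pos"],s["force"])
c=cam("wrist");im=snapshot("wrist");cv2.imwrite("pics/w1.png",cv2.cvtColor(im,cv2.COLOR_RGB2BGR))
print("pred cap",proj(c,[.5665,-.142,.128]),"pan",proj(c,[.564,-.1127,.068]))
```

```text
3.4 [ 0.56459382 -0.19876644  0.18765356] [ 1.21645668e-04 -6.24408893e-02 -4.43905545e-01]
pred cap [[328.25143577 166.00955538]] pan [[327.40017408 113.07766529]]
```

View pics/w1.png

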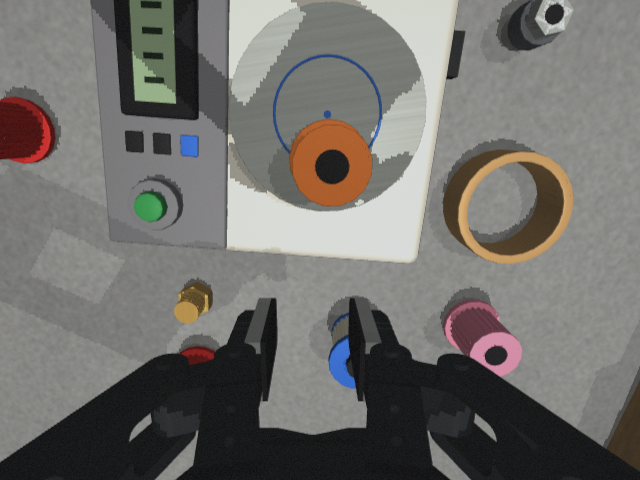

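```bash
cat > rel.py <<'E'
from h import *
def rel(draw=None):
    s=status.sense();M=R.from_quat(s["tool_rot"]).as_matrix();c=cam("wrist");im=snapshot("wrist")
    hsv=cv2.cvtColor(im,cv2.COLOR_RGB2HSV)
    o=big(cv2.morphologyEx(mask(im,(5,120,60),(22,255,255),(200,0,450,285)),cv2.MORPH_OPEN,np.ones((3,3))))
    k=np.zeros(im.shape[:2],np.uint8);cv2.drawContours(k,[cv2.convexHull(o)],-1,255,-1)
    d=cv2.inRange(hsv,(0,0,0),(180,255,45))&cv2.erode(k,np.ones((15,15)))
    h=big(d);hc=cv2.minEnclosingCircle(h);e=ray(c,hc[0],.128)[0]
    b=mask(im,(100,100,60),(130,255,255),(235,0,430,300))&~cv2.dilate(k,np.ones((5,5)))
    b[:,:][cv2.inRange(hsv,(0,0,0),(180,255,30))>0]=0
    ys,xs=np.nonzero(b);p=ray(c,np.c_[xs,ys],.068);ce=np.array([.564,-.1127])
    for _ in range(6):
        q=p[np.abs(np.linalg.norm(p-ce,axis=1)-.035)<.006];ce,rad=circ(q)
    te=M.T@(np.r_[e,.07]-s["tcp_pos"])*1000;tp=M.T@(np.r_[ce,.068]-s["tcp_pos"])*1000
    print("t",s["t"],"tcp",s["tcp_pos"].round(4) if hasattr(s["tcp_pos"],'round') else s["tcp_pos"],"F",np.round(s["force"],2))
    print("elem",e.round(4),"hole r px",hc[1],"pan",ce.round(4),rad.round(4),len(q))
    print("elem tool",te.round(1),"pan tool",tp.round(1),"err tool",(tp-te).round(1),"turn",np.arctan2(-(tp-te)[2]*-1,(tp-te)[1]).round(3))
    print("tool y az",np.degrees(np.arctan2(M[1,1],M[0,1])).round(1),"err az",np.degrees(np.arctan2(*(ce-e)[::-1])).round(1),"tilt x",M[:,0].round(4))
    if draw:cv2.imwrite(draw,cv2.cvtColor(im,cv2.COLOR_RGB2BGR))
E
python3 -c "
from rel import *
rel()"
```

```text
t 3.45 tcp [ 0.566  -0.1993  0.1897] F [-0.23  0.23  1.05]
elem [ 0.5683 -0.1419] hole r px 16.44768714904785 pan [ 0.5638 -0.1132] 0.0349 599
elem tool [119.8  56.3   9.6] pan tool [121.9  85.4   8.6] err tool [ 2.1 29.1 -1. ] turn -0.035
tool y az 96.9 err az 98.9 tilt x [-0.0036  0.0021 -1.    ]
```

Request:
arm_command(
  series=[
    [[0, 0, 5, -0.03], [0, 0, 4, 0], [30, 0, 0, 0], [30, 0, 0, 0], [20, 0, 0, 0], [15, 0, 0, 0], [0, 0, 0, 0], [0, 0, 0, 0]],
  ],
)

```text
t: 4.3
tcp_pos: [0.5769, -0.1987, 0.0972]
tool_rot: [-0.053, 0.705, 0.052, 0.706]
force: [0.6, -0.4, 0.5]
finger_gap: 0.351
```

```bash
python3 -c "
from rel import *
rel('pics/w2.png')"
```

```text
t 4.3 tcp [ 0.5769 -0.1987  0.0972] F [ 0.61 -0.45  0.45]
elem [ 0.5684 -0.1419] hole r px 30.013002395629883 pan [ 0.5639 -0.1132] 0.0349 1267
elem tool [27.2 57.5 -0. ] pan tool [29.1 86.5 -0.2] err tool [ 2.  29.1 -0.2] turn -0.007
tool y az 98.5 err az 98.9 tilt x [ 1.5e-03 -9.0e-04 -1.0e+00]
```

View pics/w2.png

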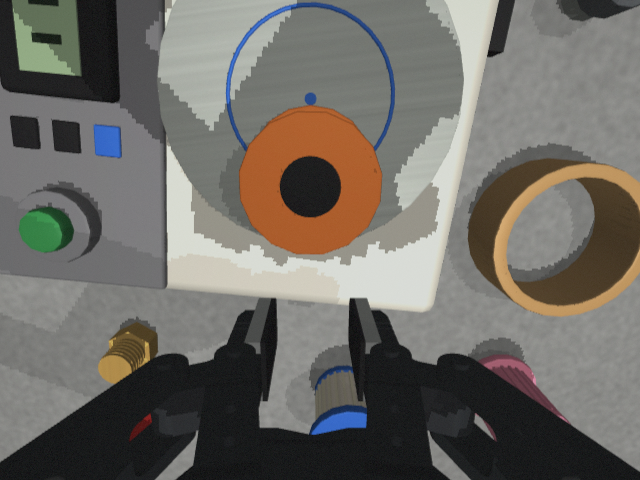

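Pictures viewed so far: 5. The view shows the cap hole at (310,186), the dot at (311,99) and the finger gap at x≈312, all in line. Next I descend and creep up to the rim.

Request:
arm_command(
  series=[
    [[14, 0, 0, 0], [8, 0, 0, 0], [4, 0, 0, 0], [0, 4, 0, 0], [0, 4, 0, 0], [0, 4, 0, 0], [0, 4, 0, 0], [0, 3, 0, 0], [0, 0, 0, 0], [0, 0, 0, 0]],
  ],
)

```text
t: 5.35
tcp_pos: [0.5733, -0.1797, 0.0705]
tool_rot: [-0.052, 0.705, 0.052, 0.705]
force: [-0.4, -0.1, 0.6]
finger_gap: 0.347
```

Run:
```python
from rel import *
rel('pics/w3.png')
im=snapshot("side");print(proj(cam("side"),[.5769,-.175,.07]))
a=cv2.cvtColor(im[215:335,300:460],cv2.COLOR_RGB2BGR);cv2.imwrite("pics/s3.png",cv2.resize(a,None,fx=5,fy=5,interpolation=cv2.INTER_CUBIC))
```

```text
t 5.35 tcp [ 0.5733 -0.1797  0.0705] F [-0.36 -0.09  0.6 ]
elem [ 0.5682 -0.1405] hole r px 36.01398468017578 pan [ 0.5639 -0.1132] 0.0349 1525
elem tool [ 0.4 39.5  0.7] pan tool [ 2.4 67.1  0.6] err tool [ 2.  27.6 -0.2] turn -0.006
tool y az 98.5 err az 98.8 tilt x [ 3.e-04 -2.e-04 -1.e+00]
[[389.13393551 299.80386305]]
```

View pics/s3.png

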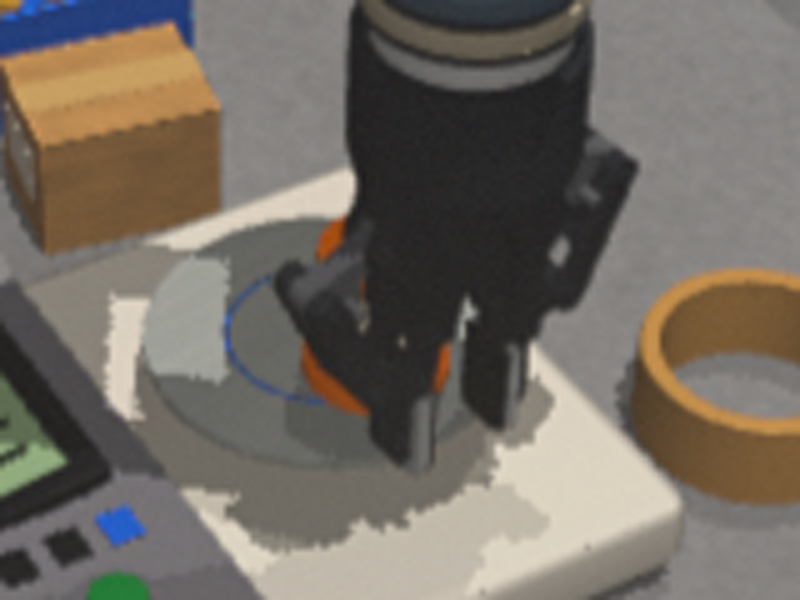

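Request:
arm_command(
  series=[
    [[0, 1.5, 0, 0], [0, 1.5, 0, 0], [0, 1.5, 0, 0], [0, 1.5, 0, 0], [0, 0, 0, 0], [0, 0, 0, 0]],
  ],
)

```text
t: 6.05
tcp_pos: [0.5723, -0.1738, 0.0703]
tool_rot: [-0.052, 0.705, 0.052, 0.705]
force: [-0.5, 0.0, 0.1]
finger_gap: 0.349
```

```bash
python3 -c "
from rel import *
rel('pics/w4.png')"
```

```text
t 6.05 tcp [ 0.5723 -0.1738  0.0703] F [-0.47  0.02  0.07]
elem [ 0.5673 -0.1347] hole r px 19.500099182128906 pan [ 0.5639 -0.1132] 0.0349 1499
elem tool [ 0.3 39.3  0.9] pan tool [ 2.3 61.1  0.7] err tool [ 2.  21.8 -0.2] turn -0.009
tool y az 98.5 err az 99.0 tilt x [ 0.e+00 -1.e-04 -1.e+00]
```

View pics/w4.png

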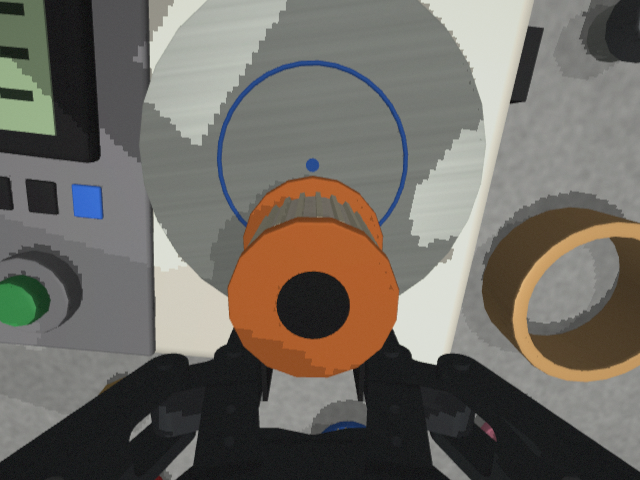

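```bash
sed -i 's/(200,0,450,285)/(200,0,450,420)/' rel.py; python3 -c "
from rel import *
rel()
c=cam('wrist');print(ray(c,(313,305),.128))
im=cv2.imread('pics/w3.png');h=cv2.inRange(im,(0,0,0),(45,45,45));n,l,st,ce=cv2.connectedComponentsWithStats(h);print([(s.tolist(),c.round(1).tolist()) for s,c in zip(st,ce) if s[4]>1500])"
```

```text
t 6.1 tcp [ 0.5723 -0.1738  0.0703] F [-0.25  0.57 -0.23]
elem [ 0.5684 -0.1419] hole r px 35.92362976074219 pan [ 0.5639 -0.1132] 0.0349 1506
elem tool [ 0.3 32.1  0.9] pan tool [ 2.3 61.2  0.6] err tool [ 2.  29.1 -0.2] turn -0.008
tool y az 98.5 err az 98.9 tilt x [ 0. -0. -1.]
[[ 0.56856868 -0.14212965]]
[([0, 0, 640, 480, 239762], [328.6, 206.7]), ([0, 0, 98, 147, 7763], [64.0, 80.5]), ([276, 248, 73, 68, 3946], [312.2, 281.7]), ([0, 318, 640, 162, 51545], [313.4, 425.7])]
```

It hasn't moved yet; the earlier reading was clipped by the mask's region. The fingers are about to make contact.

Request:
arm_command(
  series=[
    [[0, 1, 0, 0], [0, 1, 0, 0], [0, 1, 0, 0], [0, 1, 0, 0], [0, 1, 0, 0], [0, 1, 0, 0], [0, 0, 0, 0], [0, 0, 0, 0]],
  ],
)

```text
t: 6.95
tcp_pos: [0.5713, -0.1678, 0.0703]
tool_rot: [-0.052, 0.705, 0.052, 0.705]
force: [0.7, -0.1, -0.3]
finger_gap: 0.35
```

```bash
python3 -c "
from rel import *
rel('pics/w5.png')"
```

```text
t 6.95 tcp [ 0.5713 -0.1678  0.0703] F [ 0.69 -0.07 -0.34]
elem [ 0.5676 -0.1371] hole r px 35.81611633300781 pan [ 0.5639 -0.1132] 0.0349 1415
elem tool [ 0.3 30.9  0.8] pan tool [ 2.3 55.   0.7] err tool [ 2.  24.2 -0.1] turn -0.005
tool y az 98.5 err az 98.8 tilt x [-1.e-04  2.e-04 -1.e+00]
```

View pics/w5.png

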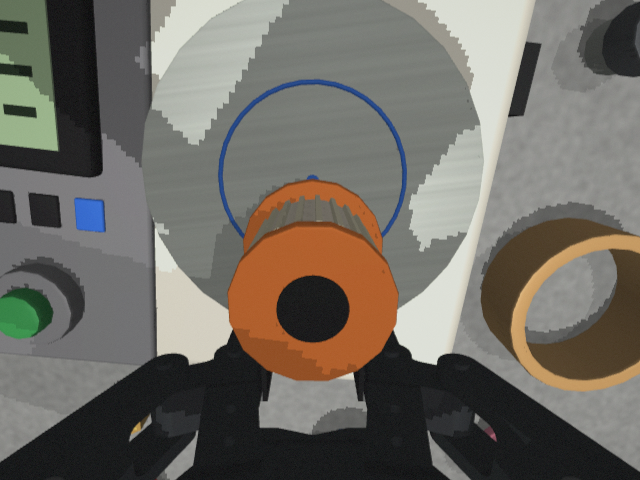

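It slides upright: hole at (313,309), and rim and cap have moved together. I continue.

Request:
arm_command(
  series=[
    [[0, 1, 0, 0], [0, 1, 0, 0], [0, 1.5, 0, 0], [0, 1.5, 0, 0], [0, 1.5, 0, 0], [0, 1.5, 0, 0], [0, 1.5, 0, 0], [0, 1.5, 0, 0], [0, 1, 0, 0], [0, 0, 0, 0]],
  ],
)

```text
t: 8.0
tcp_pos: [0.5695, -0.1558, 0.0703]
tool_rot: [-0.052, 0.705, 0.052, 0.705]
force: [0.1, -0.4, 0.3]
finger_gap: 0.347
```

Request:
arm_command(
  series=[
    [[0, 1, 0, 0], [0, 1, 0, 0], [0, 1, 0, 0], [0, 1, 0, 0], [0, 1, 0, 0], [0, 1, 0, 0], [0, 1, 0, 0], [0, 1, 0, 0], [0, 0, 0, 0], [0, 0, 0, 0]],
  ],
)

```text
t: 9.0
tcp_pos: [0.5683, -0.1479, 0.0703]
tool_rot: [-0.052, 0.705, 0.052, 0.705]
force: [1.2, -1.3, -0.8]
finger_gap: 0.354
```

```bash
python3 -c "
from rel import *
rel('pics/w6.png')"
```

```text
t 9.0 tcp [ 0.5683 -0.1479  0.0703] F [ 1.2  -1.28 -0.75]
elem [ 0.5646 -0.1173] hole r px 35.78137969970703 pan [ 0.5639 -0.1132] 0.0349 1145
elem tool [ 0.3 30.8  0.8] pan tool [ 2.3 35.   0.8] err tool [ 2.   4.2 -0. ] turn -0.012
tool y az 98.5 err az 99.1 tilt x [-2.e-04  3.e-04 -1.e+00]
```

Request:
arm_command(
  series=[
    [[0, 1, 0, 0], [0, 1, 0, 0], [0, 1, 0, 0], [0, 1, 0, 0], [0, 0, 0, 0], [0, -1, 0, 0], [0, -4, 0, 0], [0, -10, 0, 0], [0, -20, 0, 0], [0, -15, 0, 0]],
  ],
)

```text
t: 10.05
tcp_pos: [0.5759, -0.196, 0.0705]
tool_rot: [-0.052, 0.705, 0.052, 0.706]
force: [1.9, -0.2, 0.4]
finger_gap: 0.347
```

Request:
arm_command(
  series=[
    [[-20, 0, 0, 0], [-30, 0, 0, 0], [-20, 0, 0, 0], [0, 0, 0, 0], [0, 0, 0, 0]],
  ],
  jaw=0,
)

```text
t: 10.55
tcp_pos: [0.5753, -0.1948, 0.1405]
tool_rot: [-0.052, 0.705, 0.052, 0.705]
force: [0.3, 0.6, -0.2]
finger_gap: 0.0
```

Run:
```python
from rel import *
rel('pics/w7.png')
s=status.sense();M=R.from_quat(s["tool_rot"]).as_matrix();c=cam("wrist");im=cv2.cvtColor(cv2.imread("pics/w7.png"),cv2.COLOR_BGR2RGB)
g=big(mask(im,(50,100,40),(85,255,255),(0,50,260,400)))[:,0];k=circ(ray(c,g,.062));print("key",k)
m=M.T@(np.r_[k[0],.062]-s["tcp_pos"])*1000;print(m.round(1),s["finger_gap"])
```

```text
t 10.55 tcp [ 0.5753 -0.1948  0.1405] F [ 0.28  0.6  -0.24]
elem [ 0.564  -0.1131] hole r px 23.9487247467041 pan [ 0.5638 -0.1132] 0.0349 1247
elem tool [70.4 82.5  0.8] pan tool [72.4 82.4  0.5] err tool [ 2.  -0.1 -0.2] turn -1.964
tool y az 98.4 err az -148.7 tilt x [ 8.e-04 -5.e-04 -1.e+00]
key (array([ 0.44524983, -0.18972727]), np.float64(0.011402526562004271))
[  77.7   23.4 -127.3] -0.0004356653887321943
```

View pics/w7.png

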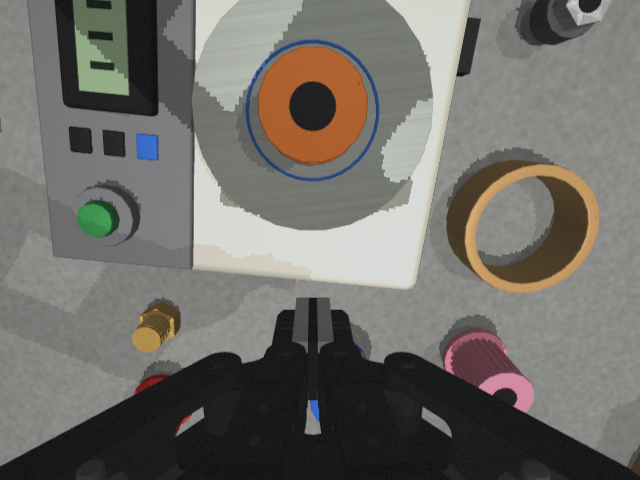

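The element sits 0.2 mm from the centre, upright: cap hole at (313,106) inside the ring, whose centre is about (313,110). The key is at (97,219). Next I move the shut fingers over the key.

Request:
arm_command(
  series=[
    [[0, 4, -20, 0], [0, 4, -30, 0], [0, 5, -30, 0], [0, 5, -30, 0], [0, 5, -17, 0], [20, 0, 0, 0], [20, 0, 0, 0], [15, 0, 0, 0], [0, 0, 0, 0], [0, 0, 0, 0]],
  ],
)

```text
t: 11.6
tcp_pos: [0.4457, -0.1894, 0.0845]
tool_rot: [-0.052, 0.706, 0.053, 0.705]
force: [0.3, 0.0, 0.2]
finger_gap: 0.002
```

Run:
```python
from rel import *
s=status.sense();M=R.from_quat(s["tool_rot"]).as_matrix();print(s["tcp_pos"],s["force"],(M.T@(np.array([.4450,-.1899,.062])-s["tcp_pos"])*1000).round(1))
im=snapshot("wrist");cv2.imwrite("pics/w8.png",cv2.cvtColor(im,cv2.COLOR_RGB2BGR))
```

```text
[ 0.44565511 -0.18936734  0.08453396] [0.34072137 0.03460604 0.21641739] [22.5 -0.5 -0.7]
```

View pics/w8.png

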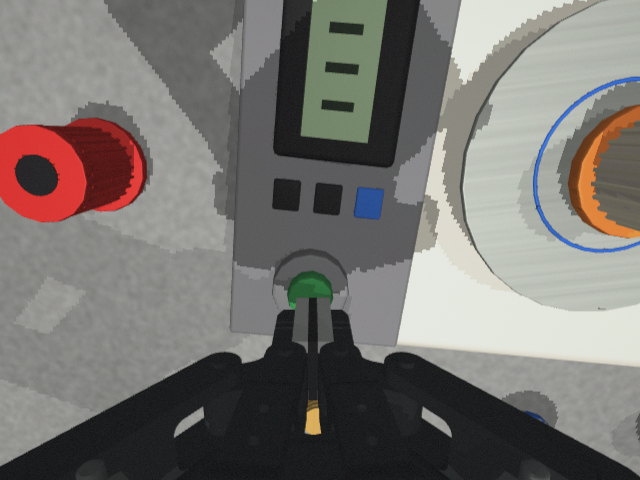

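Fingers are above the key at (310,290), within 1 mm. I press straight down.

Request:
arm_command(
  series=[
    [[10, 0, 0, 0], [8, 0, 0, 0], [3, 0, 0, 0], [2, 0, 0, 0], [2, 0, 0, 0], [1, 0, 0, 0], [0, 0, 0, 0]],
  ],
)

```text
t: 12.35
tcp_pos: [0.4462, -0.1896, 0.0609]
tool_rot: [-0.053, 0.705, 0.052, 0.705]
force: [-3.4, 2.0, 15.0]
finger_gap: -0.004
```

Run:
```python
from rel import *
s=status.sense();print(s["tcp_pos"],s["force"],s["ft_torque"])
im=snapshot("wrist");a=im[235:355,230:390];b=cv2.resize(cv2.convertScaleAbs(a,alpha=1.6),None,fx=5,fy=5,interpolation=cv2.INTER_CUBIC)
cv2.imwrite("pics/w9.png",cv2.cvtColor(b,cv2.COLOR_RGB2BGR))
```

```text
[ 0.4462423  -0.18959706  0.06086038] [-3.42034979  1.96674342 14.9903218 ] [ 0.18447889  0.35226366 -0.01260793]
```

View pics/w9.png

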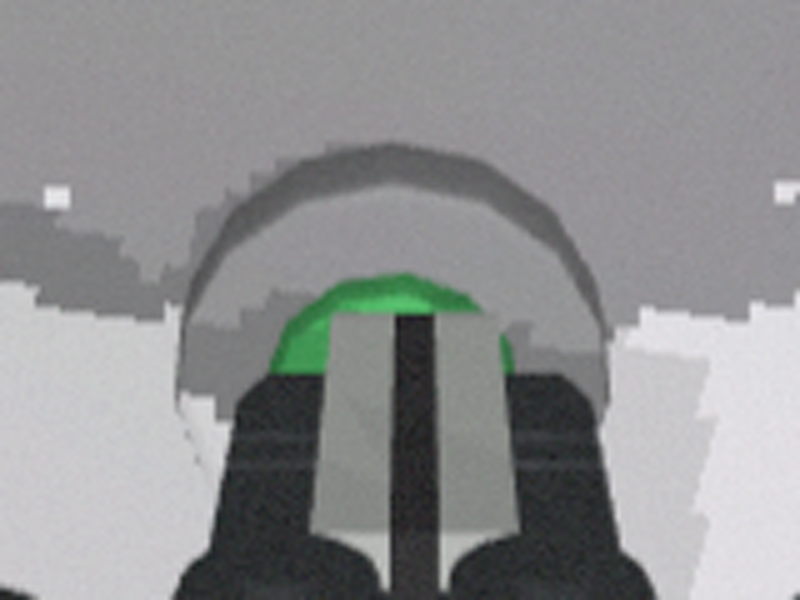

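Request:
arm_command(
  series=[
    [[0, 0, 0, 0], [0, 0, 0, 0], [0, 0, 0, 0]],
  ],
)

```text
t: 12.7
tcp_pos: [0.4462, -0.1896, 0.0609]
tool_rot: [-0.053, 0.705, 0.052, 0.705]
force: [-1.5, 0.6, 15.2]
finger_gap: 0.002
```

Request:
arm_command(
  series=[
    [[-1, 0, 0, 0], [0, 0, 0, 0], [0, 0, 0, 0]],
  ],
)

```text
t: 13.0
tcp_pos: [0.4462, -0.1896, 0.061]
tool_rot: [-0.052, 0.705, 0.052, 0.705]
force: [-1.1, 0.4, 9.0]
finger_gap: -0.001
```

Request:
arm_command(
  series=[
    [[-1, 0, 0, 0], [0, 0, 0, 0], [0, 0, 0, 0]],
  ],
)

```text
t: 13.3
tcp_pos: [0.4462, -0.1896, 0.0613]
tool_rot: [-0.052, 0.705, 0.052, 0.705]
force: [-0.2, -0.3, 3.5]
finger_gap: -0.004
```

Request:
arm_command(
  series=[
    [[-2, 0, 0, 0], [0, 0, 0, 0], [0, 0, 0, 0]],
  ],
)

```text
t: 13.6
tcp_pos: [0.4462, -0.1896, 0.0633]
tool_rot: [-0.052, 0.705, 0.052, 0.705]
force: [0.6, 0.4, 2.3]
finger_gap: 0.0
```

Request:
arm_command(
  series=[
    [[-2, 0, 0, 0], [0, 0, 0, 0], [0, 0, 0, 0]],
  ],
)

```text
t: 13.9
tcp_pos: [0.4462, -0.1896, 0.0653]
tool_rot: [-0.052, 0.705, 0.052, 0.705]
force: [-0.2, -0.9, 1.2]
finger_gap: -0.001
```

The force curve reads about 1.2 N, 2.3 N and 3.5 N going down, then a hard stop at 0.061. That is the 5 mm spring travel with full bottoming; the shut tips reach about 4–5 mm lower than the TCP reading. Next I retreat and check.

Request:
arm_command(
  series=[
    [[-5, 0, 0, 0], [-20, 0, 0, 0], [-30, 0, 0, 0], [-30, 0, 0, 0], [0, 0, 0, 0], [0, 0, 0, 0], [0, 0, 0, 0]],
  ],
)

```text
t: 14.6
tcp_pos: [0.4455, -0.1891, 0.1496]
tool_rot: [-0.052, 0.706, 0.053, 0.705]
force: [-0.1, -0.1, -0.1]
finger_gap: 0.001
```

Run:
```python
from rel import *
im=snapshot("side");c=cam("side")
m=mask(im,(5,120,80),(22,255,255),(330,220,420,320));n,l,st,cen=cv2.connectedComponentsWithStats(m)
print([(a[:4].tolist(),b.round(1).tolist()) for a,b in zip(st[1:],cen[1:]) if a[4]>60],"pred cap/rim",proj(c,[[.564,-.113,.125],[.564,-.113,.0775]]))
a=cv2.resize(im[225:385,240:450],None,fx=3.7,fy=3.7,interpolation=cv2.INTER_CUBIC);cv2.imwrite("pics/end.png",cv2.cvtColor(a,cv2.COLOR_RGB2BGR));print(status.sense()["force"],status.sense()["tcp_pos"])
```

```text
[([353, 248, 25, 18], [364.9, 256.8]), ([350, 272, 29, 17], [364.1, 282.4])] pred cap/rim [[365.70456228 256.65737214]
 [365.14130376 277.20898157]]
[ 0.81405161 -0.18934594 -0.87238801] [ 0.44536542 -0.18901699  0.14929229]
```

View pics/end.png

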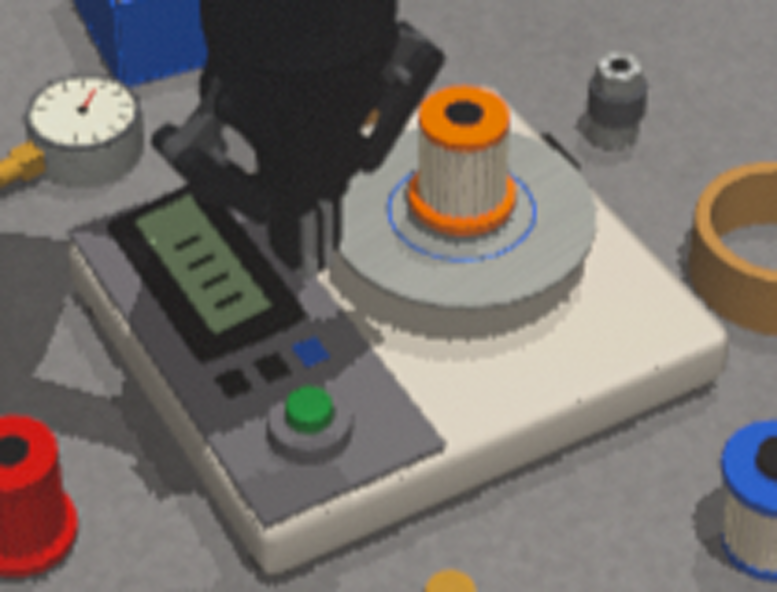

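The element stands upright inside the ring and the key is up again. I hand the job in.

```bash
python3 -c "
from station import ticket
print(ticket.sign_off())"
```

```text
the job is handed in; nothing more can be done
None
```

The filter element now stands upright inside the blue ring. The green print key was pressed all the way in and released. I handed the job in at about 14.7 s of the 51 s; no verdict was reported.

- **Nudging:** I pushed the element about 29 mm low on its rim with both fingertips, about 30 mm apart, in slow steps of 1–1.5 mm. This was a gentle continuous push rather than separate taps. I then backed off and shut the fingers.
- **Centring:** After I backed off, the wrist camera put the element's axis about 0.2 mm from the ring's centre. The last side picture, taken after the key press, shows it upright inside the ring. The cap was within 1 pixel of its predicted position.
- **Key press:** The force rose like a spring over about 5 mm to roughly 3.5–4 N. It then hit a hard stop at about 15 N, so I take the key to have bottomed. The last picture shows it up again.
- **Other things on the bench:** The fingers went nowhere near them. I did not re-measure their positions.

**Checks that disagreed:**
- The key's hard stop came at a measured height of 61 mm, where 57 mm was expected. I put this down to the shut fingertips reaching about 4 mm lower than the reported tool point. A stop on the key's collar is less likely, given the spring force below the stop.
- One early element reading was wrong because the image mask was clipped. I corrected it before pushing.

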